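Nest the serving boards on the counter hook

ROBOT

A 7-joint arm with a two-finger parallel gripper is mounted at the origin on the work surface. World frame = base frame: x ahead of the robot, y to its left, z up, the work surface at z = 0. Lengths are in m, angles in rad, forces in N, time in s.
With the tool pointing down it reaches from about 0.425 to 0.925 m from the base axis. Payload 6.8 kg.
Tool frame: the origin (TCP) lies on the mounting face of the last link; the fingertips stand 173 mm ahead of it and the grasp point (between the pads) lies 155 mm ahead of it; z points along the fingers, y is the line along which they close (so a half turn about z gives the same grasp; the last joint's range is limited). The gripper opens to 85 mm and grips with 20 to 120 N. Pads are 22 mm wide; open, the fingers measure 114 mm over their backs; the gripper's body (76 mm by 85 mm) begins 54 mm behind the grasp point. The pads swing forward as they close: fully open they stand 13 mm farther back than shut.
Start: joints at [-1.26, 0.477, 0.022, 1.555, -0.011, 1.109, -0.083], TCP at [0.274, 0.617, 0.405] pointing down, gripper open.
Joint ranges: [-2.96, 2.96], [-0.34, 2.1], [-1.41, 1.46], [0.24, 2.44], [-1.37, 4.51], [0.17, 1.92], [-2.96, 2.96]. Speed limits (rad/s): [2.39, 2.39, 3.14, 3.14, 3.14, 3.14, 3.14].

INTERFACE

Orientations are given as a rotation vector (axis times angle).
In Python, from bench import r gives the robot as it stands.
- The arm moves only by the tool carry_out, never from a script. Its argument "moves" is a list of rows, each a list of 5 numbers: the shift along the tool's x, y, z in m, then the turn about the tool's z in rad, then the finger opening in m, from 0 to 0.0854. In form: [[dx, dy, dz, roll, claw], ...]. A call has exactly 8 rows; each row is the pose to reach, as a shift and turn from the pose commanded when the call began, along the tool's axes at that moment; what a row does not reach only later rows make up. A row lasts 1/10 s, in which the tool goes at most 50 mm and 8.59 degrees, less where a joint would pass 70% of its speed; a pose out of reach is approached as far as the arm can. A call with a gripper value outside its range is refused whole. The fingers move at their own pace and stop on an object; "force" is the grip in N (left out, the last holds). Time passes only in rows, so rows that repeat a pose let the fingers close, or fill a call up. It gives the time, the measured TCP pose, the force, the opening and the grip force at its end, in the units of the state.
- r.get_obs(): the state, without advancing time (a new reading comes with each control period).
- r.grab_frame(name): name is "scene" or "top" or "wrist"; returns the picture (420x560x3 uint8, red, green, blue); there is no depth.
- r.calibration(name): a dict with "fx", "fy", "cx", "cy" (pixels), "k1" (the pictures are not rectified: a ray, as slopes to the right and down, at radius r is drawn at 1 + k1 r^2 times it, then the intrinsics apply), "rvec" (rotation vector, rad) and "tvec" (3), from world to camera coordinates, as OpenCV has them. Camera axes: x right, y down, z forward; pixel columns grow to the right and rows downward; lengths in m; the calibration is good to about 2 mm. A picture is of the moment at which its call begins: read the wrist's pose just before it. calibration takes no time and is no camera call; for the wrist camera it gives the pose at the moment of the call.
- r.hand_in(): hands the job in; it is judged then, once.
The state is a dict: "clock": time; "joints": joint angles; "qvel": joint speeds; "tau": joint torques, N m; "tcp_pos": TCP position; "orientation": TCP orientation; "contact_force": force on the tool from outside, world axes, zero at the start; "moment": the same for the moment, N m; "grip_width": finger opening in m; "gripper_force": force on a finger pad.
Only numpy, scipy, OpenCV 4.12 (cv2) and the standard library are available. Lean on these libraries where they do the work, as an engineer would, in place of code of your own. Each camera call takes 0.05 s, during which the arm holds its last target. There are 200 camera calls.

TASK

Clear the cheese stall's drying rack: hang the three wooden serving boards on the counter hook by their slots, the large one first at the back, then the medium, then the small, all flush against one another and left hanging. As each board goes on, slide it back until you feel it bear on the hook's soft buffer (the later ones through the boards already there) and press it home for a moment with about 8 newtons, never more than 16. Keep the boards upright and leave the honey jar, the little cheese and the dish where they are.

Things in the scene. Friction and masses are not known exactly. Their poses are not given: they have to be found in the camera images.
- large_centre (a point): Centre, half-way up, of the large serving board: dark brown wood, 169 mm tall, 130 wide, 12 thick, upright. x normal to its faces (both alike), y across, z up. Handle on top, 40 wide, 12 thick; its top edge is 84.5 above this point. Hanging slot right through, 38 wide, 26 high, its upper edge 40.5 above this point. Only the handle's top 30 is clear of the bridge over the slot.
- medium_centre (a point): Centre, half-way up, of the medium serving board: mid-brown wood, 188 mm tall, 108 wide, 12 thick, upright. x normal to its faces (both alike), y across, z up. Handle on top, 40 wide, 12 thick; its top edge is 94 above this point. Hanging slot right through, 38 wide, 26 high, its upper edge 14 above this point.
- small_centre (a point): Centre, half-way up, of the small serving board: pale wood, 207 mm tall, 86 wide, 12 thick, upright. x normal to its faces (both alike), y across, z up. Handle on top, 40 wide, 12 thick; its top edge is 103.5 above this point. Hanging slot right through, 38 wide, 26 high, its upper edge 12.5 below this point. Hung, each handle stands 36 higher than the one behind.
- rack: Plywood drying rack, fixed, 190 x 110 mm, origin under its centre. The boards stand on its 8 thick floor in three slots at x = -70, 0, 70 of its own frame, each 16 wide between rails that reach 32 above the counter, open at both ends (y). Which board is in which slot varies; rack and hook stand may change sides.
- hook_tip (a point): Free tip of the fixed counter hook, mid-width, level with its top face. The hook is a level flat steel bar 30 mm wide, 6 thick, 150 long, its top 150 above the counter. x runs from the tip along the bar to the upright that holds it (40 wide, no higher than the bar), y across, z up. At the tip a lip 5 thick stands 8 above the bar.
- stand: The hook's steel stand; origin on the counter, 72 mm along x from the tip, same axes. On the bar a black collar carries, towards the tip, a green sprung buffer plate 56 wide, from 6 above to 50 below the bar's top. Where the collar is clamped varies and is not reported: the plate's face is 84 to 116 from the tip. It yields 1 mm per 2 N, bottoms after 10: find it by feel.
- honey_centre (a point): Amber honey jar with a brass lid, 60 across, 85 tall; the point is its centre. Bystander, leave alone.
- cheese_centre (a point): Small whitish round cheese, 80 across, 38 tall; the point is its centre. Bystander, leave alone.
- dish_centre (a point): White tasting dish, 90 across, 35 tall; the point is its centre. Bystander, leave alone.

How it is judged:
On the way, in this order (a step that is already met when the one before it is completed fails the run):
1. the large board is on the hook and pressed against the buffer with more than 4 N for 0.2 s (x of large_centre in the frame of hook_tip above 0.015 m and y of large_centre in the frame of hook_tip between -0.012 and 0.012 m and contact force between large and buffer_c0 above 4 N), for 0.2 s.
2. the medium board is on the hook and pressed against the large one with more than 4 N for 0.2 s, the stack bearing on the buffer (over 2 N) (x of medium_centre in the frame of hook_tip above 0.015 m and y of medium_centre in the frame of hook_tip between -0.012 and 0.012 m and contact force between medium and large above 4 N and contact force between large and buffer_c0 above 2 N), for 0.2 s.
3. the small board is on the hook and pressed against the medium one with more than 4 N for 0.2 s, the stack bearing on the buffer (over 2 N) (x of small_centre in the frame of hook_tip above 0.015 m and y of small_centre in the frame of hook_tip between -0.012 and 0.012 m and contact force between small and medium above 4 N and contact force between large and buffer_c0 above 2 N), for 0.2 s.
At the end, for the whole second after the job is handed in: All three boards hang upright (within 0.1 rad) and at rest by their slots' upper edges on the bar (height within 4 mm), behind the lip, in the order large, medium, small from the back, neighbouring centres no more than 15.5 mm apart (12 mm is flush) (z of large_centre in the frame of hook_tip between -0.0445 and -0.0365 m and x of large_centre in the frame of hook_tip between 0.015 and 0.14 m and y of large_centre in the frame of hook_tip between -0.01 and 0.01 m and angle between each of large_centre, medium_centre, small_centre's own z axis and vertical below 0.1 rad and linear speed of each of large, medium, small below 0.02 m/s and z of medium_centre in the frame of hook_tip between -0.018 and -0.01 m and x of medium_centre in the frame of hook_tip between 0.015 and 0.14 m and y of medium_centre in the frame of hook_tip between -0.01 and 0.01 m and z of small_centre in the frame of hook_tip between 0.0085 and 0.0165 m and x of small_centre in the frame of hook_tip between 0.015 and 0.14 m and y of small_centre in the frame of hook_tip between -0.01 and 0.01 m and horizontal distance between large_centre and medium_centre below 0.0155 m and horizontal distance between medium_centre and small_centre below 0.0155 m and horizontal distance between large_centre and small_centre above 0.0215 m); the robot touches nothing.
It fails at once if the buffer is pressed with more than 16 N (contact force between any of large, medium, small, the fingers and buffer_c0 above 16 N).
It fails at once if a board is tipped more than 0.5 rad from upright (angle between any of large_centre, medium_centre, small_centre's own z axis and vertical above 0.5 rad).
It fails at once if the honey jar, the cheese or the dish is moved more than 15 mm (distance of any of honey_centre, cheese_centre, dish_centre from where it was at the start of the episode above 0.015 m).
It also fails if it takes over 72 s, if anything falls off the work surface, if the arm or the gripper's body presses on something with over 40 N, if the wrist force passes 120 N, or if a joint passes its speed limit or range.

## Working session

There is one attempt and no reset: what is moved stays moved. The work goes in short steps, Python scripts to look and compute and a tool call to move; the robot and the scene stay as the last step left them, time stands still between calls to the robot, and variables do not carry over. Pictures are saved under pics/ and viewed, at most 10 in all, crops included, and the job is handed in when it is done.

Besides the shell and the picture viewer there is one more tool, called after "Request:" as name([rows], argument=value, ...), one row to a line, values as JSON. carry_out: Moves the arm, as the interface text tells. Its arguments: {"type":"object","properties":{"moves":{"type":"array","items":{"type":"array","items":{"type":"number"}}},"force":{"type":"number"}},"required":["moves"]}

```bash
mkdir -p pics; ls
python3 - <<'E'
from bench import r
import cv2,json
o=r.get_obs();print(o)
for n in("scene","top"):
    print(n,r.calibration(n)); cv2.imwrite(f"pics/{n}0.png",r.grab_frame(n)[:,:,::-1])
E
```

```text
pics
{'clock': 0.0, 'joints': array([-1.26007455,  0.47780642,  0.022334  ,  1.55644443, -0.01148343,
        1.10929566, -0.08311226]), 'qvel': array([-2.37791366e-04,  1.14335534e-03,  3.36506163e-04,  6.87432119e-04,
        4.94392140e-04, -3.60391923e-05,  3.26288830e-04]), 'tau': array([ 9.91130787e-05, -5.96436918e+01,  1.60825051e+00, -2.81197536e+01,
        1.26124854e-02,  9.13271040e-03, -3.69930945e-06]), 'tcp_pos': array([0.27439218, 0.61641408, 0.40372405]), 'orientation': array([-6.53003463e-01, -3.07273761e+00,  2.84402277e-03]), 'contact_force': array([ 0.00429288,  0.04649209, -0.08540369]), 'moment': array([-0.01439307,  0.02929468,  0.03217584]), 'gripper_force': 0.0, 'grip_width': 0.08563758140551916}
scene {'fx': 511.8142145855039, 'fy': 511.8142145855039, 'cx': 277.07250376519306, 'cy': 206.11778581909846, 'k1': -0.13986137165871615, 'rvec': array([ 1.86302351,  1.85310039, -0.60127378]), 'tvec': array([-7.02775169e-04, -4.34318243e-01,  1.43954944e+00])}
top {'fx': 381.6916297009332, 'fy': 381.6916297009332, 'cx': 284.1798437415601, 'cy': 210.5682721435738, 'k1': -0.0407661612763458, 'rvec': array([ 2.14784405, -2.18298067,  0.20916867]), 'tvec': array([-0.00564899,  0.60400213,  0.67763057])}
```

View pics/scene0.png

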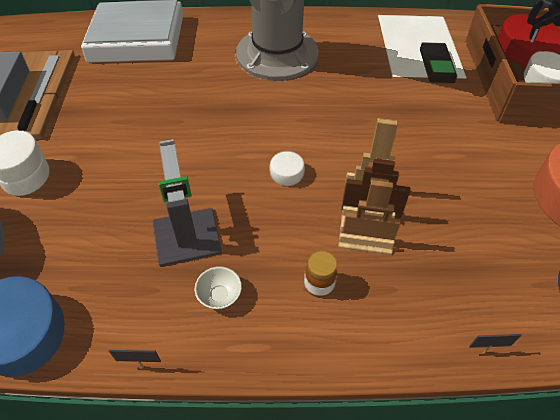

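View pics/top0.png

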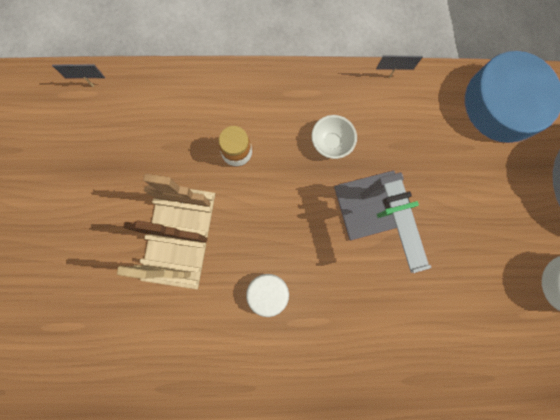

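The scene view shows the hook on the left (tip ~(168,142), green buffer ~(175,187)) and the rack on the right (340-410, 120-250). The top view shows the rack at ~(180,235), the hook tip at ~(420,268) and the buffer at ~(400,208). Next, enlarged crops to get precise pixels.

Run:
```python
import cv2,numpy as np
t=cv2.imread("pics/top0.png");s=cv2.imread("pics/scene0.png")
def crop(im,x,y,w,h,k):
    c=cv2.resize(im[y:y+h,x:x+w],None,fx=k,fy=k,interpolation=cv2.INTER_CUBIC)
    for i in range(0,w,20):
        cv2.putText(c,str(x+i),(i*k,8),0,.3,(255,255,255),1);cv2.line(c,(i*k,10),(i*k,16),(255,255,255),1)
    for i in range(0,h,20):
        cv2.putText(c,str(y+i),(0,i*k+4),0,.3,(255,255,255),1)
    return c
a=crop(t,110,165,110,130,4);b=crop(t,365,165,80,120,4)
h=max(a.shape[0],b.shape[0]);p=lambda c:np.pad(c,((0,h-c.shape[0]),(0,0),(0,0)))
cv2.imwrite("pics/topc.png",np.hstack([p(a),p(b)]))
a=crop(s,330,110,90,145,4);b=crop(s,145,130,85,140,4)
h=max(a.shape[0],b.shape[0])
cv2.imwrite("pics/scc.png",np.hstack([p(a),p(b)]))
```

```text
(no output)
```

View pics/topc.png

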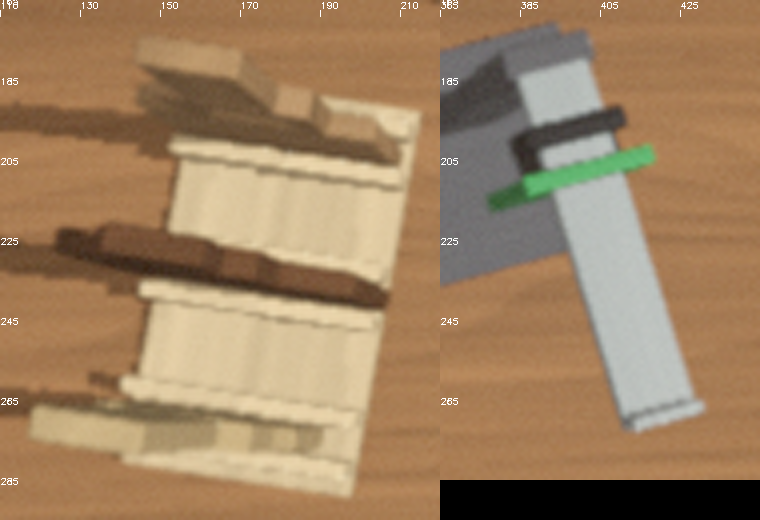

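View pics/scc.png

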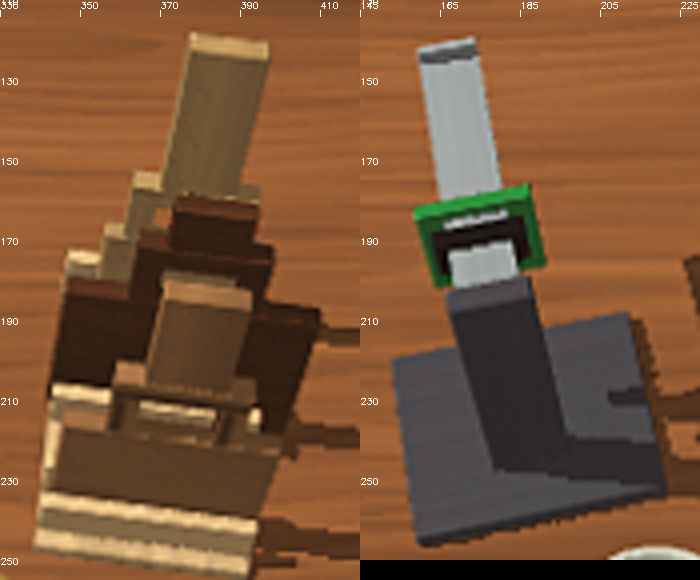

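Pixels read (original image coordinates):

| Point | Top view | Scene view |
|---|---|---|
| Small handle top | (131.7, 272.5) | (387, 121.5) |
| Large handle top | (149, 226) | (384, 161) |
| Medium handle top | (157.5, 180) | (382, 183) |
| Lip top | (422, 269) | (166.5, 141) |
| Buffer top | (402.5, 207.5) | (173, 179.5) |

From the robot outward, the boards stand small, large, medium.

```bash
cat > h.py <<'E'
import numpy as np,cv2
from bench import r
from scipy.spatial.transform import Rotation as R
def und(c,p):
    # distorted = u*(1+k1 r^2)
    K=np.array([[c['fx'],0,c['cx']],[0,c['fy'],c['cy']],[0,0,1]])
    return cv2.undistortPoints(np.array(p,float).reshape(-1,1,2),K,np.array([c['k1'],0,0,0.])).reshape(-1,2)
def ray(c,p):
    M=R.from_rotvec(c['rvec']).as_matrix(); o=-M.T@c['tvec']
    return o,np.c_[und(c,p),np.ones(len(np.atleast_2d(p)))]@M
def onz(c,p,z):
    o,d=ray(c,np.atleast_2d(p)); return o+d*((z-o[2])/d[:,2])[:,None]
def tri(obs):
    A=np.zeros((3,3));b=np.zeros(3);L=[]
    for c,p in obs:
        o,d=ray(c,np.atleast_2d(p));d=d[0]/np.linalg.norm(d[0]);P=np.eye(3)-np.outer(d,d);A+=P;b+=P@o;L.append((P,o))
    x=np.linalg.solve(A,b);return x,[np.linalg.norm(P@(x-o)) for P,o in L]
def proj(c,X):
    K=np.array([[c['fx'],0,c['cx']],[0,c['fy'],c['cy']],[0,0,1]])
    return cv2.projectPoints(np.array(X,float).reshape(-1,1,3),c['rvec'],c['tvec'],K,np.array([c['k1'],0,0,0.]))[0].reshape(-1,2)
E
python3 - <<'E'
from h import *
np.set_printoptions(precision=4,suppress=True)
t,s=r.calibration('top'),r.calibration('scene')
print('topcam',ray(t,[[0,0]])[0],'scenecam',ray(s,[[0,0]])[0])
for n,a,b,z in[('small',(131.7,272.5),(387.2,121.5),.215),('large',(148.7,226),(384.2,160.7),.177),('medium',(157.5,180),(382,183.2),.196),('lip',(422,269.2),(166.5,141),.158),('buf',(402.5,207.5),(173,179.5),.156)]:
    print(n,*tri([(t,a),(s,b)]),'z-plane:',onz(t,a,z)[0],onz(s,b,z)[0])
o=r.get_obs();print(o['tcp_pos'],R.from_rotvec(o['orientation']).as_matrix());w=r.calibration('wrist');print(w,ray(w,[[280,210]]))
E
```

```text
topcam [0.4981 0.0181 0.7587] scenecam [ 1.1997 -0.01    0.9064]
small [0.4941 0.208  0.215 ] [np.float64(0.0010085624375725433), np.float64(0.0010085624375724689)] z-plane: [0.4941 0.207  0.215 ] [0.4937 0.2091 0.215 ]
large [0.563  0.1981 0.179 ] [np.float64(0.0016968293926819947), np.float64(0.0016968293926819295)] z-plane: [0.5632 0.197  0.177 ] [0.5608 0.2005 0.177 ]
medium [0.6304 0.1824 0.1949] [np.float64(0.0016921659135064272), np.float64(0.0016921659135064136)] z-plane: [0.6301 0.1803 0.196 ] [0.6309 0.1838 0.196 ]
lip [ 0.49   -0.2265  0.1586] [np.float64(0.0010343419965765412), np.float64(0.001034341996576526)] z-plane: [ 0.4899 -0.2279  0.158 ] [ 0.4899 -0.2257  0.158 ]
buf [ 0.5897 -0.2015  0.158 ] [np.float64(0.0009177422217902277), np.float64(0.0009177422217903204)] z-plane: [ 0.5899 -0.2032  0.156 ] [ 0.5884 -0.2011  0.156 ]
[0.2744 0.6164 0.4038] [[-0.9136  0.4067 -0.0005]
 [ 0.4067  0.9136 -0.0016]
 [-0.0001 -0.0016 -1.    ]]
{'fx': 302.3774487081095, 'fy': 302.3774487081095, 'cx': 280.46901860795543, 'cy': 209.8370199441661, 'k1': -0.04640720138302564, 'rvec': array([-2.4044, -1.5621, -0.246 ]), 'tvec': array([-0.6746, -0.0397,  0.3805])} (array([0.2015, 0.6492, 0.3733]), array([[ 0.2818, -0.1283, -0.9509]]))
```

Triangulated heights agree with the given ones to within 2 mm: 215, 177 and 196 mm for the handles, 158 and 156 mm for the lip and buffer. Next I move over the rack to refine with the wrist camera.

Request:
carry_out([
  [-0.04,-0.024,-0.006,0.12,0.085],
  [-0.08,-0.048,-0.012,0.24,0.085],
  [-0.12,-0.072,-0.018,0.36,0.085],
  [-0.16,-0.096,-0.024,0.48,0.085],
  [-0.2,-0.12,-0.03,0.6,0.085],
  [-0.24,-0.144,-0.036,0.72,0.085],
  [-0.28,-0.168,-0.042,0.84,0.085],
  [-0.32,-0.192,-0.05,0.96,0.085],
], force=60)

```text
clock: 0.9
tcp_pos: [0.4893, 0.3093, 0.4545]
orientation: [-2.004, -2.419, 0.001]
contact_force: [-0.3, 0.4, 0.7]
grip_width: 0.0848
gripper_force: 0.0
```

```bash
cat >> h.py <<'E'
def goto(x,y,z,yaw):
    "tool-frame shift to bring TCP to xyz with tool y at yaw(deg)"
    o=r.get_obs();M=R.from_rotvec(o['orientation']).as_matrix()
    d=M.T@(np.array([x,y,z])-o['tcp_pos']); cy=np.degrees(np.arctan2(M[1,1],M[0,1]))
    roll=-np.radians((yaw-cy+180)%360-180)
    print('t %.2f'%o['clock'],'tcp',o['tcp_pos'].round(4),'yaw %.2f'%cy,'F',o['contact_force'].round(2),'shift',d.round(4),'roll %.4f'%roll, 'q',o['joints'].round(2))
E
python3 - <<'E'
from h import *
goto(.563,.198,.45,-10.6)
E
```

```text
t 0.90 tcp [0.4893 0.3093 0.4545] yaw 10.73 F [-0.32  0.41  0.65] shift [-0.1231  0.0517  0.0045] roll 0.3722 q [-0.94  0.28  0.33  1.75 -0.1   1.13 -0.39]
```

Request:
carry_out([
  [-0.03,0.012,0,0.1,0.04],
  [-0.06,0.025,0,0.2,0.04],
  [-0.09,0.038,0,0.3,0.04],
  [-0.115,0.048,0,0.36,0.04],
  [-0.123,0.052,0,0.372,0.04],
  [-0.123,0.052,0,0.372,0.04],
  [-0.123,0.052,0,0.372,0.04],
  [-0.123,0.052,0,0.372,0.04],
])

```text
clock: 1.7
tcp_pos: [0.5625, 0.2022, 0.4545]
orientation: [-2.408, -2.016, 0.0]
contact_force: [-1.1, 0.3, 0.3]
grip_width: 0.0399
gripper_force: 0.0
```

Run:
```python
from h import *
import pickle
goto(.563,.198,.45,-10.6)
c=r.calibration('wrist'); im=r.grab_frame('wrist')[:,:,::-1]; pickle.dump(c,open('w1.pkl','wb'))
im=cv2.resize(im,(800,600),interpolation=cv2.INTER_CUBIC); cv2.imwrite('pics/w1.png',im)
```

```text
t 1.70 tcp [0.5625 0.2022 0.4545] yaw -10.11 F [-1.08  0.35  0.26] shift [-0.004   0.0013  0.0045] roll 0.0085 q [-0.8   0.32  0.45  1.71 -0.15  1.14 -0.48]
```

View pics/w1.png

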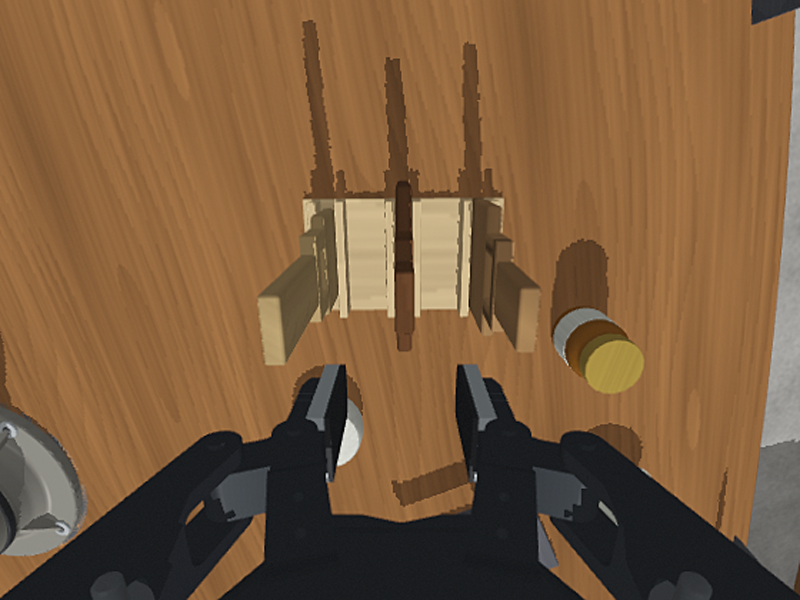

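The wrist view shows the three boards edge-on. Handle-top centres are at (272.5, 329) small, (404.5, 310) large and (527, 320) medium in the 1.43x picture, and the boards line up nearly vertically in the image.

Run:
```python
from h import *
import pickle
np.set_printoptions(precision=4,suppress=True)
c=pickle.load(open('w1.pkl','rb'));k=1.42857
f=lambda p:(np.array(p)+.5)/k-.5
t,s=r.calibration('top'),r.calibration('scene')
for n,p,z,a,b in[('small',(272.5,329),.215,(131.7,272.5),(387.2,121.5)),('large',(404.5,310),.177,(148.7,226),(384.2,160.7)),('medium',(527,320),.196,(157.5,180),(382,183.2))]:
    print(n,onz(c,f(p),z)[0],*tri([(c,f(p)),(t,a),(s,b)]))
for nm,a,b,z in[('small edge',(258,297),(264,364),.215),('L',(405,270),(404,350),.177),('M',(537,288),(540,349),.196),('rackL',(303,199),(321,321),.032)]:
    A,B=onz(c,f(a),z)[0],onz(c,f(b),z)[0];print(nm,A,B,np.linalg.norm(A-B),np.degrees(np.arctan2(*(A-B)[:2]))) 
goto(.563,.198,.45,-10.6)
```

```text
small [0.4949 0.2103 0.215 ] [0.4938 0.2089 0.2135] [np.float64(0.000999981010456895), np.float64(0.0013396501497125192), np.float64(0.0011920085034405358)]
large [0.5626 0.1955 0.177 ] [0.5631 0.1974 0.1801] [np.float64(0.0009036047289147373), np.float64(0.001384312792862516), np.float64(0.0021596749931870577)]
medium [0.6308 0.184  0.196 ] [0.6307 0.1827 0.1945] [np.float64(0.0007491119097165748), np.float64(0.0019416251050628146), np.float64(0.0015219834014684147)]
small edge [0.4923 0.2286 0.215 ] [0.485  0.1916 0.215 ] 0.03774441325670967 11.133720787483973
L [0.5672 0.22   0.177 ] [0.5577 0.1695 0.177 ] 0.05135646143657286 10.630887106345652
M [0.6379 0.2018 0.196 ] [0.6367 0.1647 0.196 ] 0.03717722457776826 1.7852562306326056
rackL [0.4841 0.2644 0.032 ] [0.4733 0.1486 0.032 ] 0.1163647715146517 5.3378229246453905
t 1.75 tcp [0.5625 0.202  0.4545] yaw -10.13 F [-0.58  0.5  -0.82] shift [-0.0039  0.0012  0.0045] roll 0.0082 q [-0.8   0.32  0.45  1.71 -0.15  1.14 -0.48]
```

```bash
python3 - <<'E'
from h import *
import pickle
np.set_printoptions(precision=1,suppress=True)
c=pickle.load(open('w1.pkl','rb'));k=1.42857
t,s=r.calibration('top'),r.calibration('scene')
for n,x,y,z,hw in[('L',.563,.197,.177,.02),('Lbody',.563,.197,.147,.065),('S',.494,.209,.215,.02),('M',.6307,.183,.196,.02)]:
    u=np.array([.186,.983])*hw
    E=[[x+e*u[0],y+e*u[1],z] for e in(1,-1)]
    print(n,'wrist',((proj(c,E)+.5)*k-.5).ravel(),'top',((proj(t,E)+.5-[110,165])*4-.5).ravel(),'scene',((proj(s,E)+.5-[330,110])*4-.5).ravel())
np.set_printoptions(precision=4,suppress=True)
q=onz(t,[[197.3,289],[215,193],[152,228],[165,171]],.032);print(q,np.degrees(np.arctan2(q[1,1]-q[0,1],q[1,0]-q[0,0])))
E
python3 - <<'E'
import cv2,numpy as np
w=cv2.imread('pics/w1.png');t=cv2.imread('pics/top0.png')
a=cv2.resize(w[170:370,250:550],None,fx=2.6,fy=2.6,interpolation=cv2.INTER_CUBIC)
cv2.imwrite('pics/w1c.png',a)
E
```

```text
L wrist [405.2 275.5 404.3 338.2] top [104.4 237.1 208.  255.2] scene [253.6 213.7 169.9 201.7]
Lbody wrist [405.7 193.7 403.1 379.7] top [ 19.4 226.2 339.7 282.2] scene [334.3 267.6  69.  229.3]
S wrist [268.2 295.1 274.6 366.1] top [ 26.2 422.  138.8 441.9] scene [271.5  53.7 188.9  42.2]
M wrist [530.7 287.7 523.5 353.8] top [131.8  50.8 236.9  69.1] scene [252.  300.4 163.2 287.5]
[[0.4605 0.1484 0.032 ]
 [0.6417 0.1167 0.032 ]
 [0.5756 0.2352 0.032 ]
 [0.6862 0.2137 0.032 ]] -9.92011851509875
```

View pics/w1c.png

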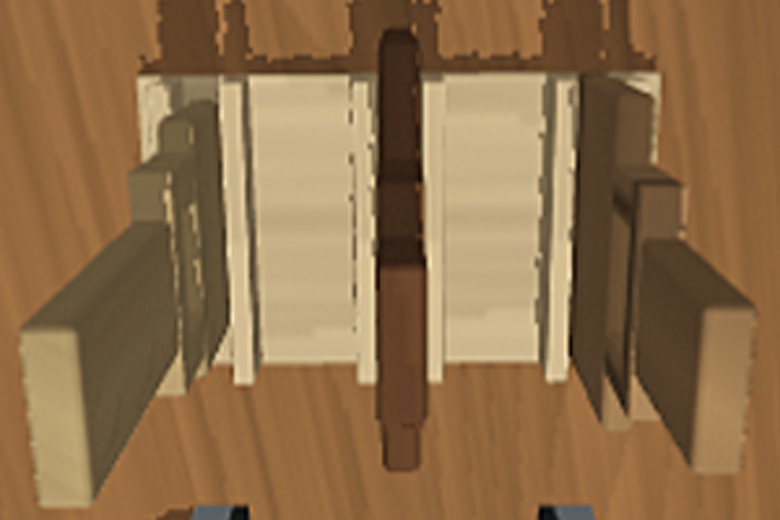

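Large handle-top centre refined to (0.563, 0.1995), board yaw about −10.5°, pixel-consistent in all three views. Descending with a margin above it first, then checking.

Request:
carry_out([
  [-0.002,0.001,0.03,0.006,0.04],
  [-0.0025,0.001,0.065,0.006,0.04],
  [-0.0025,0.001,0.09,0.006,0.04],
  [-0.0025,0.001,0.1,0.006,0.04],
  [-0.0025,0.001,0.11,0.006,0.04],
  [-0.0025,0.001,0.12,0.006,0.04],
  [-0.0025,0.001,0.13,0.006,0.04],
  [-0.0025,0.001,0.1345,0.006,0.04],
])

```text
clock: 2.55
tcp_pos: [0.5637, 0.1978, 0.3196]
orientation: [-2.418, -2.006, 0.0]
contact_force: [-0.3, -1.2, -0.4]
grip_width: 0.04
gripper_force: 0.0
```

Run:
```python
from h import *
goto(.563,.1995,.320,-10.5)
```

```text
t 2.55 tcp [0.5637 0.1978 0.3196] yaw -10.65 F [-0.28 -1.21 -0.42] shift [ 0.0016 -0.001  -0.0004] roll -0.0026 q [-0.75  0.47  0.41  1.85 -0.23  0.87 -0.42]
```

Request:
carry_out([
  [0.0015,-0.001,0,0,0.04],
  [0.0015,-0.001,0,0,0.015],
  [0.0015,-0.001,0,0,0.005],
  [0.0015,-0.001,0,0,0.005],
  [0.0015,-0.001,0,0,0.005],
  [0.0015,-0.001,0,0,0.005],
  [0.0015,-0.001,0,0,0.005],
  [0.0015,-0.001,0,0,0.005],
], force=60)

```text
clock: 3.35
tcp_pos: [0.5635, 0.1995, 0.3209]
orientation: [2.418, 2.005, 0.002]
contact_force: [-0.1, -0.3, 5.2]
grip_width: 0.0107
gripper_force: 59.7
```

Run:
```python
from h import *
print(r.get_obs()['contact_force'],r.get_obs()['grip_width'])
# pre-insert pose: hook tip ~ (.49,-.2265) axis yaw 14
a=np.radians(14);tip=np.array([.49,-.2265])-.0025*np.array([np.cos(a),np.sin(a)])
p=tip-.06*np.array([np.cos(a),np.sin(a)]);print(p)
zt=.150-.0405+.0845-.012+.155
print('TCP z hung',zt)
goto(p[0],p[1],zt+.014,14)
```

```text
[-0.10222398 -0.34958042  5.20352361] 0.010669895220311773
[ 0.42935652 -0.24162012]
TCP z hung 0.33699999999999997
t 3.35 tcp [0.5635 0.1995 0.3209] yaw -10.66 F [-0.1  -0.35  5.2 ] shift [-0.4583 -0.0502 -0.0306] roll -0.4304 q [-0.75  0.47  0.41  1.85 -0.23  0.88 -0.42]
```

Grip at 10.7 mm opening and 60 N, so the large board is held. Now lift and travel.

Request:
carry_out([
  [0,0,-0.02,0,0.005],
  [0,0,-0.06,0,0.005],
  [0,0,-0.1,0,0.005],
  [-0.01,0,-0.13,0,0.005],
  [-0.04,0,-0.14,0,0.005],
  [-0.08,-0.002,-0.14,-0.03,0.005],
  [-0.12,-0.006,-0.14,-0.08,0.005],
  [-0.16,-0.012,-0.14,-0.14,0.005],
])

```text
clock: 4.15
tcp_pos: [0.5207, 0.0427, 0.4594]
orientation: [-2.269, -2.172, 0.002]
contact_force: [0.0, -0.7, -2.3]
grip_width: 0.0112
gripper_force: 59.1
```

Run:
```python
from h import *
goto(.429,-.2416,.46,14);o=r.get_obs();print(o['grip_width'])
```

```text
t 4.15 tcp [0.5207 0.0427 0.4594] yaw -2.51 F [ 0.   -0.74 -2.33] shift [-0.2881 -0.0792 -0.0003] roll -0.2882 q [-0.64  0.18  0.51  1.88 -0.1   1.11 -0.14]
0.011203766995408431
```

Request:
carry_out([
  [-0.04,-0.011,0,-0.04,0.005],
  [-0.08,-0.022,0,-0.08,0.005],
  [-0.12,-0.033,0,-0.12,0.005],
  [-0.16,-0.044,0,-0.16,0.005],
  [-0.2,-0.055,0,-0.2,0.005],
  [-0.24,-0.066,0,-0.24,0.005],
  [-0.27,-0.074,0,-0.27,0.005],
  [-0.288,-0.079,0,-0.288,0.005],
])

```text
clock: 4.95
tcp_pos: [0.4275, -0.2423, 0.4596]
orientation: [-1.94, -2.47, 0.002]
contact_force: [-0.1, 0.4, -2.6]
grip_width: 0.0112
gripper_force: 59.2
```

Run:
```python
from h import *
goto(.429,-.2416,.351,14);o=r.get_obs();print(o['grip_width'])
```

```text
t 4.95 tcp [ 0.4275 -0.2423  0.4596] yaw 13.71 F [-0.08  0.4  -2.61] shift [0.0002 0.0018 0.1086] roll -0.0050 q [-0.25  0.12  0.71  1.95 -0.09  1.1   0.73]
0.011218689555682247
```

Down to insertion height, about 50 mm before the tip; then look with the wrist camera.

Request:
carry_out([
  [0,0.001,0.03,-0.005,0.005],
  [0,0.002,0.06,-0.005,0.005],
  [0,0.002,0.09,-0.005,0.005],
  [0,0.002,0.104,-0.005,0.005],
  [0,0.002,0.1085,-0.005,0.005],
  [0,0.002,0.1085,-0.005,0.005],
  [0,0.002,0.1085,-0.005,0.005],
  [0,0.002,0.1085,-0.005,0.005],
])

```text
clock: 5.75
tcp_pos: [0.4318, -0.2395, 0.3526]
orientation: [1.93, 2.477, 0.001]
contact_force: [-1.4, -0.7, -2.1]
grip_width: 0.0108
gripper_force: 59.1
```

Run:
```python
from h import *
import pickle
goto(.429,-.2416,.351,14)
c=r.calibration('wrist'); im=r.grab_frame('wrist')[:,:,::-1]; pickle.dump(c,open('w2.pkl','wb'))
s=r.grab_frame('scene')[:,:,::-1];t=r.grab_frame('top')[:,:,::-1]
cv2.imwrite('pics/w2.png',cv2.resize(im,(800,600),interpolation=cv2.INTER_CUBIC)); cv2.imwrite('pics/s2.png',s);cv2.imwrite('pics/t2.png',t)
```

```text
t 5.75 tcp [ 0.4318 -0.2395  0.3526] yaw 14.15 F [-1.36 -0.72 -2.07] shift [-0.0014 -0.0032  0.0016] roll 0.0026 q [-0.18  0.28  0.67  2.07 -0.23  0.86  0.87]
```

View pics/w2.png

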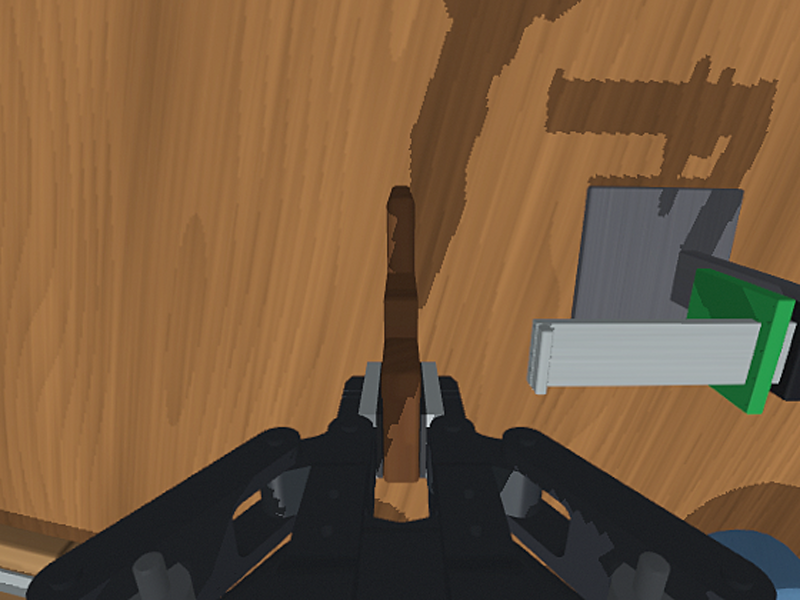

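The hook is right of the board. Lip top spans about (538–552, 325–393), bar edges (553,321)–(760,320) and (548,387)–(745,385), buffer plate at x~750–790. The handle's top face spans about (383–420, 340–482).

```bash
cat > m.py <<'E'
from h import *
import pickle
np.set_printoptions(precision=4,suppress=True)
c=pickle.load(open('w2.pkl','rb'));k=1.42857
f=lambda p:(np.array(p,float)+.5)/k-.5
tcp=np.array([.4318,-.2395,.3526])
lip=onz(c,f([[538,326],[552,325],[549,391],[537,393],[544,359]]),.158);print('lip',lip)
E=onz(c,f([[553,321],[757,320],[548,387],[745,385]]),.150);print('bar',E,[np.degrees(np.arctan2(*(E[i+1]-E[i])[[1,0]])) for i in(0,2)])
mid=(E[:2]+E[2:])/2;print('mid',mid,'w',np.linalg.norm(E[0]-E[2]))
H=onz(c,f([[384,340],[419,340],[385,481],[419,481],[402,411]]),tcp[2]-.155+.012);print('handle',H)
t,s=r.calibration('top'),r.calibration('scene')
print(tri([(c,f((544,359))),(t,(422,269.2)),(s,(166.5,141))]))
a=np.radians(14);ax=np.array([np.cos(a),np.sin(a)]);n=np.array([-ax[1],ax[0]])
for nm,p in[('liptop',lip[4]),('lip 2cam',np.array([.49,-.2265])),('bar0',mid[0]),('bar1',mid[1]),('buf 2cam',np.array([.5897,-.2015])),('handle',H[4]),('tcp',tcp)]: print(nm,(p[:2]-tcp[:2])@ax,(p[:2]-tcp[:2])@n)
E
python3 m.py
```

```text
lip [[ 0.4825 -0.2109  0.158 ]
 [ 0.4879 -0.2091  0.158 ]
 [ 0.4975 -0.2383  0.158 ]
 [ 0.4927 -0.2404  0.158 ]
 [ 0.49   -0.2244  0.158 ]]
bar [[ 0.4914 -0.2095  0.15  ]
 [ 0.5806 -0.1869  0.15  ]
 [ 0.5005 -0.2401  0.15  ]
 [ 0.5913 -0.2175  0.15  ]] [np.float64(14.22044813941518), np.float64(13.979438123084467)]
mid [[ 0.496  -0.2248  0.15  ]
 [ 0.586  -0.2022  0.15  ]] w 0.03192827107009666
handle [[ 0.4193 -0.2102  0.2096]
 [ 0.4289 -0.2078  0.2096]
 [ 0.431  -0.2578  0.2096]
 [ 0.4415 -0.2552  0.2096]
 [ 0.4299 -0.2314  0.2096]]
(array([ 0.49  , -0.2258,  0.1584]), [np.float64(0.0014982657605527446), np.float64(0.001780985415844858), np.float64(0.0003039360088471603)])
liptop 0.06017810176147546 0.0005854893836760325
lip 2cam 0.05961619591205864 -0.0014660098823127171
bar0 0.065816026707462 -0.0013004877971411013
bar1 0.15860646507241175 -0.0011402367474911664
buf 2cam 0.1624027272117672 -0.0013282297166996848
handle 0.00010110959868270015 0.00836847208273808
tcp 0.0 0.0
```

Measured: hook axis yaw 14.1°, lip top at 158 mm, board about 2.5 mm too far along +tool x, height mid-slot. The buffer should meet the board at about +0.152 along tool y. Sliding over the lip in gentle steps.

Request:
carry_out([
  [-0.0025,0.005,0,0,0.005],
  [-0.0025,0.018,0,0,0.005],
  [-0.0025,0.031,0,0,0.005],
  [-0.0025,0.044,0,0,0.005],
  [-0.0025,0.056,0,0,0.005],
  [-0.0025,0.068,0,0,0.005],
  [-0.0025,0.08,0,0,0.005],
  [-0.0025,0.09,0,0,0.005],
])

```text
clock: 6.7
tcp_pos: [0.5205, -0.2193, 0.3516]
orientation: [-1.93, -2.479, 0.0]
contact_force: [0.6, -0.0, -1.8]
grip_width: 0.0109
gripper_force: 59.1
```

Run:
```python
from h import *
a=np.radians(14.1);ax=np.array([np.cos(a),np.sin(a)])
p=np.array([.4318,-.2395])-.0025*np.array([-ax[1],ax[0]])+.13*ax
goto(*p,.341,14.1)
c=r.get_obs()['contact_force'];print('axial',c[:2]@ax)
s=r.grab_frame('scene')[:,:,::-1];w=r.grab_frame('wrist')[:,:,::-1]
cv2.imwrite('pics/c3.png',np.hstack([cv2.resize(s[110:250,120:260],(400,400),interpolation=cv2.INTER_CUBIC),cv2.resize(w[100:350,160:410],(400,400))]))
```

```text
t 6.70 tcp [ 0.5205 -0.2193  0.3516] yaw 14.18 F [ 0.57 -0.03 -1.85] shift [-0.0006  0.039   0.0106] roll 0.0013 q [-0.2   0.41  0.62  1.91 -0.3   0.92  0.82]
axial 0.5401801227894056
```

View pics/c3.png

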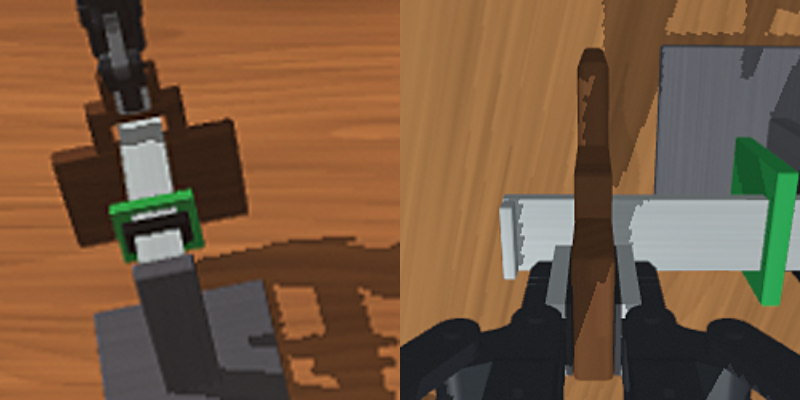

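The scene crop shows the bar running through the slot at (140,125–190). The wrist crop shows the lip behind the board at (508,240) and the green plate ahead at (770,220). The large board is on the hook. Now lower to just above the bar and creep to the buffer.

Request:
carry_out([
  [0,0.008,0.003,0,0.005],
  [0,0.016,0.006,0,0.005],
  [0,0.024,0.009,0,0.005],
  [0,0.032,0.0095,0,0.005],
  [0,0.04,0.0095,0,0.005],
  [0,0.046,0.0095,0,0.005],
  [0,0.05,0.0095,0,0.005],
  [0,0.05,0.0095,0,0.005],
])

```text
clock: 7.6
tcp_pos: [0.5684, -0.2072, 0.3422]
orientation: [1.93, 2.479, 0.0]
contact_force: [0.2, 0.4, -2.1]
grip_width: 0.0113
gripper_force: 59.2
```

Request:
carry_out([
  [0,0.0008,0,0,0.005],
  [0,0.0016,0,0,0.005],
  [0,0.0024,0,0,0.005],
  [0,0.0032,0,0,0.005],
  [0,0.004,0,0,0.005],
  [0,0.005,0,0,0.005],
  [0,0.006,0,0,0.005],
  [0,0.006,0,0,0.005],
])

```text
clock: 8.4
tcp_pos: [0.5738, -0.2059, 0.3422]
orientation: [1.931, 2.478, 0.0]
contact_force: [0.7, 0.2, -2.4]
grip_width: 0.0109
gripper_force: 59.2
```

Request:
carry_out([
  [0,0.001,0,0,0.005],
  [0,0.002,0,0,0.005],
  [0,0.003,0,0,0.005],
  [0,0.004,0,0,0.005],
  [0,0.005,0,0,0.005],
  [0,0.006,0,0,0.005],
  [0,0.007,0,0,0.005],
  [0,0.007,0,0,0.005],
])

```text
clock: 9.2
tcp_pos: [0.5806, -0.2042, 0.3422]
orientation: [1.931, 2.478, 0.0]
contact_force: [-0.3, -0.1, -1.5]
grip_width: 0.0107
gripper_force: 59.2
```

Request:
carry_out([
  [0,0.0005,0,0,0.005],
  [0,0.001,0,0,0.005],
  [0,0.0015,0,0,0.005],
  [0,0.002,0,0,0.005],
  [0,0.0025,0,0,0.005],
  [0,0.003,0,0,0.005],
  [0,0.003,0,0,0.005],
  [0,0.003,0,0,0.005],
])

```text
clock: 10.0
tcp_pos: [0.583, -0.2037, 0.3421]
orientation: [-1.931, -2.477, 0.001]
contact_force: [-4.0, -0.1, -0.8]
grip_width: 0.0113
gripper_force: 59.4
```

Contact at about 4 N. Another 2 mm gives about 8 N, held, then ease back almost to zero.

Request:
carry_out([
  [0,0.0007,0,0,0.005],
  [0,0.0014,0,0,0.005],
  [0,0.002,0,0,0.005],
  [0,0.0023,0,0,0.005],
  [0,0.0023,0,0,0.005],
  [0,0.0023,0,0,0.005],
  [0,0.0023,0,0,0.005],
  [0,0.0023,0,0,0.005],
])

```text
clock: 10.8
tcp_pos: [0.5848, -0.2034, 0.342]
orientation: [-1.931, -2.476, 0.002]
contact_force: [-6.5, -1.4, 2.1]
grip_width: 0.0111
gripper_force: 59.6
```

Request:
carry_out([
  [0,0.0008,0,0,0.005],
  [0,0.0008,0,0,0.005],
  [0,0.0008,0,0,0.005],
  [0,0.0008,0,0,0.005],
  [0,0.0008,0,0,0.005],
  [0,-0.001,0,0,0.005],
  [0,-0.003,0,0,0.005],
  [0,-0.0045,0,0,0.005],
])

```text
clock: 11.6
tcp_pos: [0.5815, -0.204, 0.3421]
orientation: [1.93, 2.478, 0.001]
contact_force: [-1.2, -0.8, -3.1]
grip_width: 0.0106
gripper_force: 59.0
```

Request:
carry_out([
  [0,0,0.0005,0,0.005],
  [0,0,0.001,0,0.005],
  [0,0,0.0015,0,0.005],
  [0,0,0.002,0,0.005],
  [0,0,0.0025,0,0.005],
  [0,0,0.003,0,0.005],
  [0,0,0.003,0,0.005],
  [0,0,0.003,0,0.005],
])

```text
clock: 12.4
tcp_pos: [0.5813, -0.204, 0.3391]
orientation: [1.931, 2.478, 0.0]
contact_force: [-0.8, -1.4, -2.7]
grip_width: 0.0113
gripper_force: 59.1
```

Still carrying the weight (expected contact at about z 0.338). Lower a little further.

Request:
carry_out([
  [0,0,0.0005,0,0.005],
  [0,0,0.001,0,0.005],
  [0,0,0.0015,0,0.005],
  [0,0,0.002,0,0.005],
  [0,0,0.002,0,0.005],
  [0,0,0.002,0,0.005],
  [0,0,0.002,0,0.005],
  [0,0,0.002,0,0.005],
])

```text
clock: 13.2
tcp_pos: [0.5813, -0.2041, 0.3379]
orientation: [1.931, 2.478, 0.001]
contact_force: [-3.5, 1.1, 4.7]
grip_width: 0.011
gripper_force: 60.3
```

The weight is on the bar. Release and retreat.

Request:
carry_out([
  [0,0,-0.0007,0,0.005],
  [0,0,-0.0007,0,0.012],
  [0,0,-0.0007,0,0.018],
  [0,0,-0.0007,0,0.026],
  [0,0,-0.0007,0,0.03],
  [0,0,-0.015,0,0.03],
  [0,0,-0.045,0,0.03],
  [0,0,-0.08,0,0.03],
])

```text
clock: 14.0
tcp_pos: [0.581, -0.204, 0.4182]
orientation: [-1.93, -2.477, 0.002]
contact_force: [0.1, -0.2, 0.8]
grip_width: 0.0301
gripper_force: 0.0
```

Run:
```python
from h import *
goto(.6307,.184,.46,-10.5)
c=r.get_obs();print(c['grip_width'])
s=r.grab_frame('scene')[:,:,::-1];t=r.grab_frame('top')[:,:,::-1]
cv2.imwrite('pics/c4.png',np.hstack([cv2.resize(s[110:250,120:260],(400,400),interpolation=cv2.INTER_CUBIC),cv2.resize(t[160:290,350:480],(400,400),interpolation=cv2.INTER_CUBIC)]))
```

```text
t 14.00 tcp [ 0.581  -0.204   0.4182] yaw 14.14 F [ 0.14 -0.21  0.76] shift [ 0.3641  0.1429 -0.0419] roll 0.4300 q [-0.24  0.42  0.64  1.72 -0.28  1.09  0.74]
0.030138186269856277
```

View pics/c4.png

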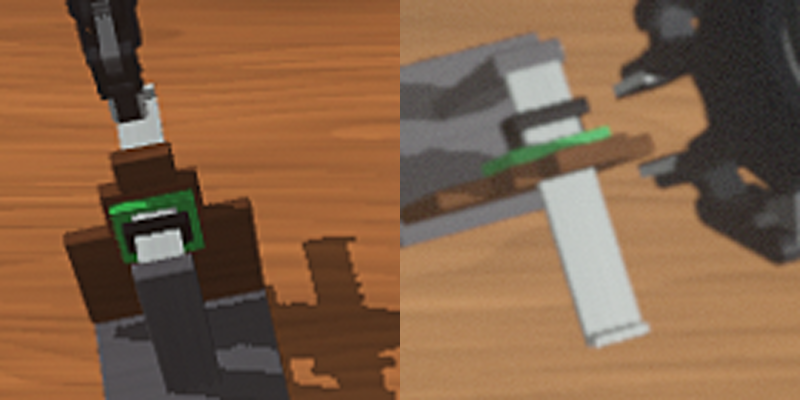

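The large board hangs level against the buffer in both crops. Now the medium board.

Request:
carry_out([
  [0.02,0.008,-0.03,0.03,0.04],
  [0.065,0.026,-0.042,0.08,0.04],
  [0.11,0.043,-0.042,0.13,0.04],
  [0.155,0.061,-0.042,0.19,0.04],
  [0.2,0.079,-0.042,0.25,0.04],
  [0.245,0.096,-0.042,0.31,0.04],
  [0.29,0.114,-0.042,0.37,0.04],
  [0.335,0.132,-0.042,0.43,0.04],
])

```text
clock: 14.9
tcp_pos: [0.6272, 0.1549, 0.4601]
orientation: [2.418, 2.006, 0.002]
contact_force: [0.5, -0.9, 1.0]
grip_width: 0.04
gripper_force: 0.0
```

Request:
carry_out([
  [0.02,0.02,0,0,0.04],
  [0.02,0.02,0,0,0.04],
  [0.02,0.02,0,0,0.04],
  [0.02,0.02,0,0,0.04],
  [0.02,0.02,0,0,0.04],
  [0.02,0.02,0,0,0.04],
  [0.02,0.02,0,0,0.04],
  [0.02,0.02,0,0,0.04],
])

```text
clock: 15.7
tcp_pos: [0.6505, 0.1688, 0.4593]
orientation: [-2.415, -2.009, -0.0]
contact_force: [-0.2, -0.1, 0.4]
grip_width: 0.0402
gripper_force: 0.0
```

Run:
```python
from h import *
goto(.6307,.184,.339,-10.5)
c=r.calibration('wrist');im=r.grab_frame('wrist')
for z,n in((.196,'M'),):
  for y0 in(.180,.184):
    u=np.array([.186,.983])*.02;E=[[.6307+e*u[0],y0+e*u[1],z] for e in(1,-1)];print(y0,proj(c,E).ravel())
cv2.imwrite('pics/w5.png',cv2.resize(im[80:320,160:480,::-1],(800,600),interpolation=cv2.INTER_CUBIC))
```

```text
t 15.70 tcp [0.6505 0.1688 0.4593] yaw -10.51 F [-0.25 -0.06  0.38] shift [ 0.0113 -0.0223  0.1203] roll -0.0001 q [-0.79  0.49  0.66  1.53 -0.31  1.22 -0.27]
0.18 [253.95180977 181.81808351 255.06913783 229.24294973]
0.184 [252.88945536 176.89727857 254.05843973 224.79033213]
```

View pics/w5.png

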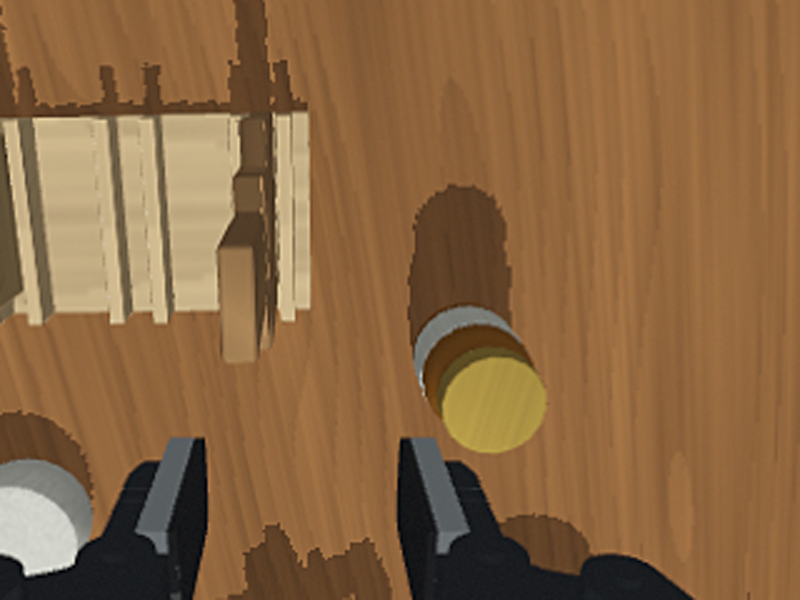

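The medium handle-top centre is at crop (237.5, 303), which gives (0.6315, 0.1836), matching the earlier estimate. The dark middle slot is empty and nothing else has been disturbed. Grasping.

Request:
carry_out([
  [0.006,-0.012,0.01,0,0.04],
  [0.011,-0.0215,0.03,0,0.04],
  [0.011,-0.0215,0.06,0,0.04],
  [0.011,-0.0215,0.085,0,0.04],
  [0.011,-0.0215,0.105,0,0.04],
  [0.011,-0.0215,0.115,0,0.04],
  [0.011,-0.0215,0.12,0,0.04],
  [0.011,-0.0215,0.12,0,0.04],
])

```text
clock: 16.55
tcp_pos: [0.6316, 0.1837, 0.3392]
orientation: [2.415, 2.009, -0.0]
contact_force: [0.2, 0.2, 0.5]
grip_width: 0.04
gripper_force: 0.0
```

Run:
```python
from h import *
goto(.6315,.1836,.339,-10.5)
```

```text
t 16.55 tcp [0.6316 0.1837 0.3392] yaw -10.49 F [0.25 0.18 0.55] shift [-0.0001 -0.0001  0.0002] roll 0.0001 q [-0.79  0.58  0.6   1.69 -0.38  0.99 -0.24]
```

Request:
carry_out([
  [0,0,0,0,0.015],
  [0,0,0,0,0.005],
  [0,0,0,0,0.005],
  [0,0,0,0,0.005],
  [0,0,-0.02,0,0.005],
  [0,0,-0.06,0,0.005],
  [0,0,-0.1,0,0.005],
  [0,0,-0.14,0,0.005],
])

```text
clock: 17.35
tcp_pos: [0.631, 0.1837, 0.4801]
orientation: [-2.415, -2.009, 0.002]
contact_force: [0.3, 0.2, -1.0]
grip_width: 0.0112
gripper_force: 59.0
```

Request:
carry_out([
  [-0.03,0,0,0,0.005],
  [-0.07,-0.003,0,0,0.005],
  [-0.11,-0.01,0,-0.04,0.005],
  [-0.15,-0.02,0,-0.08,0.005],
  [-0.19,-0.032,0,-0.12,0.005],
  [-0.23,-0.045,0,-0.16,0.005],
  [-0.27,-0.06,0,-0.2,0.005],
  [-0.31,-0.075,0,-0.24,0.005],
])

```text
clock: 18.15
tcp_pos: [0.4999, -0.1088, 0.4788]
orientation: [-2.155, -2.285, 0.0]
contact_force: [1.6, -1.7, -1.5]
grip_width: 0.011
gripper_force: 59.0
```

Run:
```python
from h import *
goto(.4322,-.2412,.479,14.1);print(r.get_obs()['grip_width'])
```

```text
t 18.15 tcp [ 0.4999 -0.1088  0.4788] yaw 3.35 F [ 1.58 -1.72 -1.54] shift [-0.1282 -0.0753 -0.0002] roll -0.1876 q [-0.57  0.15  0.75  1.88 -0.11  1.15  0.28]
0.011039766017756924
```

Request:
carry_out([
  [-0.03,-0.018,0,-0.04,0.005],
  [-0.06,-0.036,0,-0.09,0.005],
  [-0.09,-0.053,0,-0.13,0.005],
  [-0.115,-0.068,0,-0.17,0.005],
  [-0.128,-0.075,0.01,-0.188,0.005],
  [-0.128,-0.075,0.04,-0.188,0.005],
  [-0.128,-0.075,0.075,-0.188,0.005],
  [-0.128,-0.075,0.09,-0.188,0.005],
])

```text
clock: 18.95
tcp_pos: [0.4324, -0.2388, 0.3864]
orientation: [-1.931, -2.472, 0.002]
contact_force: [-1.1, 0.2, -3.0]
grip_width: 0.0111
gripper_force: 59.0
```

Run:
```python
from h import *
import pickle
goto(.4322,-.2412,.388,14.1)
c=r.calibration('wrist'); im=r.grab_frame('wrist')[:,:,::-1]; pickle.dump(c,open('w6.pkl','wb'))
cv2.imwrite('pics/w6.png',cv2.resize(im[100:380,220:560],(800,659),interpolation=cv2.INTER_CUBIC)[:600])
```

```text
t 18.95 tcp [ 0.4324 -0.2388  0.3864] yaw 14.00 F [-1.09  0.18 -2.96] shift [-0.0022 -0.0008 -0.0016] roll -0.0017 q [-0.3   0.25  0.81  2.04 -0.22  0.95  0.86]
```

View pics/w6.png

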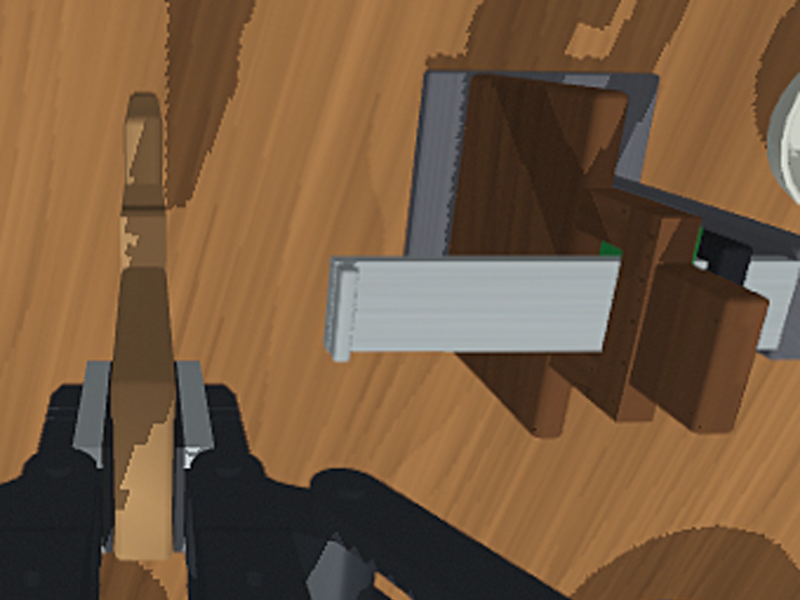

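The medium board is held upright with its handle's −y end at (145,558). The lip top is at (333–357, 262–360), and the large board hangs on the bar, square and untouched. I've now viewed 11 pictures, one over the limit of 10, so I'll view no more and rely on numbers.

```bash
cat > m6.py <<'E'
from h import *
import pickle
np.set_printoptions(precision=4,suppress=True)
c=pickle.load(open('w6.pkl','rb'));k=800/340
f=lambda p:(np.array(p,float)+.5)/k-.5+[220,100]
tcp=np.array([.4324,-.2388,.3864]);a=np.radians(14.1);ax=np.array([np.cos(a),np.sin(a)]);n=np.array([-ax[1],ax[0]])
g=lambda P:np.c_[(P[:,:2]-tcp[:2])@ax,(P[:,:2]-tcp[:2])@n]
print('lip',g(onz(c,f([[345,262],[345,360],[345,311]]),.158)))
print('bar',g(onz(c,f([[358,258],[620,258],[352,352],[603,350]]),.150)))
print('med -y end',g(onz(c,f([[145,558]]),tcp[2]-.155+.012)))
print('large handle top near edge -y',g(onz(c,f([[697,432],[735,431],[768,297]]),.194)))
E
python3 m6.py
```

```text
lip [[ 0.0581  0.0154]
 [ 0.0609 -0.0164]
 [ 0.0595 -0.0001]]
bar [[ 0.0644  0.014 ]
 [ 0.1468  0.014 ]
 [ 0.0654 -0.0174]
 [ 0.1477 -0.0173]]
med -y end [[-0.0006 -0.0172]]
large handle top near edge -y [[ 0.1476 -0.021 ]
 [ 0.1585 -0.021 ]
 [ 0.1569  0.0177]]
```

Request:
carry_out([
  [-0.003,0.005,-0.001,0,0.005],
  [-0.003,0.018,-0.001,0,0.005],
  [-0.003,0.031,-0.001,0,0.005],
  [-0.003,0.044,-0.001,0,0.005],
  [-0.003,0.056,-0.001,0,0.005],
  [-0.003,0.068,-0.001,0,0.005],
  [-0.003,0.08,-0.001,0,0.005],
  [-0.003,0.085,-0.001,0,0.005],
])

```text
clock: 19.8
tcp_pos: [0.5185, -0.221, 0.3901]
orientation: [1.932, 2.477, -0.0]
contact_force: [0.3, 0.4, -2.2]
grip_width: 0.0111
gripper_force: 59.1
```

```bash
cat >> h.py <<'E'
def st():
    o=r.get_obs();a=np.radians(14.1);ax=np.array([np.cos(a),np.sin(a)]);n=np.array([-ax[1],ax[0]])
    d=o['tcp_pos'][:2]-[.4324,-.2388];M=R.from_rotvec(o['orientation']).as_matrix()
    print('t %.2f s %.4f n %.4f z %.4f yaw %.2f'%(o['clock'],d@ax,d@n,o['tcp_pos'][2],np.degrees(np.arctan2(M[1,1],M[0,1]))),'F s %.2f n %.2f z %.2f'%(o['contact_force'][:2]@ax,o['contact_force'][:2]@n,o['contact_force'][2]),o['grip_width'])
E
python3 -c "
from h import *
st()"
```

```text
t 19.80 s 0.0878 n -0.0037 z 0.3901 yaw 14.11 F s 0.41 n 0.35 z -2.20 0.011089366493359941
```

Request:
carry_out([
  [0.0005,0.006,0.003,0,0.005],
  [0.0008,0.013,0.007,0,0.005],
  [0.0008,0.02,0.011,0,0.005],
  [0.0008,0.027,0.0118,0,0.005],
  [0.0008,0.033,0.0118,0,0.005],
  [0.0008,0.038,0.0118,0,0.005],
  [0.0008,0.042,0.0118,0,0.005],
  [0.0008,0.045,0.0118,0,0.005],
])

```text
clock: 20.6
tcp_pos: [0.5607, -0.21, 0.3785]
orientation: [1.933, 2.476, 0.0]
contact_force: [0.3, 1.0, -2.2]
grip_width: 0.0111
gripper_force: 59.0
```

Request:
carry_out([
  [0,0.001,0,0,0.005],
  [0,0.002,0,0,0.005],
  [0,0.003,0,0,0.005],
  [0,0.004,0,0,0.005],
  [0,0.005,0,0,0.005],
  [0,0.006,0,0,0.005],
  [0,0.007,0,0,0.005],
  [0,0.007,0,0,0.005],
])

```text
clock: 21.4
tcp_pos: [0.5673, -0.2083, 0.3784]
orientation: [1.933, 2.476, 0.0]
contact_force: [0.4, 0.4, -1.7]
grip_width: 0.0109
gripper_force: 59.0
```

```bash
python3 -c "
from h import *
st()"
```

```text
t 21.40 s 0.1383 n -0.0033 z 0.3784 yaw 14.05 F s 0.48 n 0.30 z -1.71 0.010903288350989165
```

Request:
carry_out([
  [0,0.0008,0,0,0.005],
  [0,0.0016,0,0,0.005],
  [0,0.0024,0,0,0.005],
  [0,0.0032,0,0,0.005],
  [0,0.004,0,0,0.005],
  [0,0.0045,0,0,0.005],
  [0,0.005,0,0,0.005],
  [0,0.005,0,0,0.005],
])

```text
clock: 22.2
tcp_pos: [0.5712, -0.2076, 0.3782]
orientation: [-1.933, -2.474, 0.002]
contact_force: [-5.4, -0.5, 1.7]
grip_width: 0.0109
gripper_force: 59.5
```

Request:
carry_out([
  [0,0.0005,0,0,0.005],
  [0,0.001,0,0,0.005],
  [0,0.0015,0,0,0.005],
  [0,0.0015,0,0,0.005],
  [0,0.0015,0,0,0.005],
  [0,0.0015,0,0,0.005],
  [0,0.0015,0,0,0.005],
  [0,0.0015,0,0,0.005],
])

```text
clock: 23.0
tcp_pos: [0.5721, -0.2075, 0.3782]
orientation: [-1.933, -2.473, 0.003]
contact_force: [-6.9, -0.3, 2.6]
grip_width: 0.0109
gripper_force: 59.7
```

Request:
carry_out([
  [0,0.0008,0,0,0.005],
  [0,0.0008,0,0,0.005],
  [0,0.0008,0,0,0.005],
  [0,0.0008,0,0,0.005],
  [0,0.0008,0,0,0.005],
  [0,-0.001,0,0,0.005],
  [0,-0.003,0,0,0.005],
  [0,-0.0045,0,0,0.005],
])

```text
clock: 23.8
tcp_pos: [0.5696, -0.2077, 0.3785]
orientation: [1.932, 2.476, 0.001]
contact_force: [0.3, 0.2, -2.9]
grip_width: 0.0114
gripper_force: 59.1
```

Request:
carry_out([
  [0,0,0.0007,0,0.005],
  [0,0,0.0014,0,0.005],
  [0,0,0.0021,0,0.005],
  [0,0,0.0028,0,0.005],
  [0,0,0.0032,0,0.005],
  [0,0,0.0032,0,0.005],
  [0,0,0.0032,0,0.005],
  [0,0,0.0032,0,0.005],
])

```text
clock: 24.6
tcp_pos: [0.5691, -0.2079, 0.3752]
orientation: [-1.933, -2.476, -0.0]
contact_force: [0.8, 0.0, -1.1]
grip_width: 0.0109
gripper_force: 59.1
```

```bash
python3 -c "
from h import *
st()"
```

```text
t 24.60 s 0.1402 n -0.0033 z 0.3752 yaw 14.04 F s 0.75 n -0.17 z -1.13 0.010884787098472569
```

Lower another 1.5 mm to put the weight on the bar.

Request:
carry_out([
  [0,0,0.0004,0,0.005],
  [0,0,0.0008,0,0.005],
  [0,0,0.0012,0,0.005],
  [0,0,0.0015,0,0.005],
  [0,0,0.0015,0,0.005],
  [0,0,0.0015,0,0.005],
  [0,0,0.0015,0,0.005],
  [0,0,0.0015,0,0.005],
])

```text
clock: 25.4
tcp_pos: [0.5692, -0.208, 0.3745]
orientation: [1.933, 2.476, 0.001]
contact_force: [-1.3, 2.0, 5.2]
grip_width: 0.0111
gripper_force: 60.4
```

Request:
carry_out([
  [0,0,-0.0006,0,0.005],
  [0,0,-0.0006,0,0.012],
  [0,0,-0.0006,0,0.018],
  [0,0,-0.0006,0,0.026],
  [0,0,-0.0006,0,0.03],
  [0,0,-0.015,0,0.03],
  [0,0,-0.045,0,0.03],
  [0,0,-0.08,0,0.03],
])

```text
clock: 26.2
tcp_pos: [0.5688, -0.2078, 0.4547]
orientation: [-1.933, -2.475, 0.002]
contact_force: [1.2, 0.1, 0.4]
grip_width: 0.0299
gripper_force: 0.0
```

Run:
```python
from h import *
st();goto(.494,.2095,.48,-10.5)
```

```text
t 26.20 s 0.1399 n -0.0032 z 0.4547 yaw 14.02 F s 1.22 n -0.21 z 0.41 0.029880680093129802
t 26.20 tcp [ 0.5688 -0.2078  0.4547] yaw 14.02 F [1.23 0.09 0.41] shift [ 0.423   0.0284 -0.0252] roll 0.4279 q [-0.33  0.39  0.77  1.71 -0.29  1.16  0.77]
```

Request:
carry_out([
  [0.02,0.001,-0.02,0.03,0.04],
  [0.065,0.004,-0.025,0.08,0.04],
  [0.11,0.007,-0.025,0.13,0.04],
  [0.155,0.01,-0.025,0.19,0.04],
  [0.2,0.013,-0.025,0.25,0.04],
  [0.245,0.016,-0.025,0.31,0.04],
  [0.29,0.019,-0.025,0.37,0.04],
  [0.335,0.022,-0.025,0.428,0.04],
])

```text
clock: 27.0
tcp_pos: [0.5087, 0.1237, 0.48]
orientation: [-2.418, -2.005, -0.003]
contact_force: [0.4, 0.1, -0.6]
grip_width: 0.0399
gripper_force: 0.0
```

Run:
```python
from h import *
st();goto(.494,.2095,.48,-10.5)
```

```text
t 27.00 s 0.1623 n 0.3330 z 0.4800 yaw -10.66 F s 0.41 n -0.02 z -0.55 0.039899139669014407
t 27.00 tcp [0.5087 0.1237 0.48  ] yaw -10.66 F [ 0.4   0.08 -0.55] shift [ 0.0816 -0.0303  0.0001] roll -0.0028 q [-1.02  0.18  0.77  1.86 -0.14  1.15 -0.39]
```

Request:
carry_out([
  [0.03,-0.011,0,0,0.04],
  [0.06,-0.022,0,0,0.04],
  [0.08,-0.03,0,0,0.04],
  [0.08,-0.03,0,0,0.04],
  [0.08,-0.03,0,0,0.04],
  [0.08,-0.03,0.03,0,0.04],
  [0.08,-0.03,0.05,0,0.04],
  [0.08,-0.03,0.06,0,0.04],
])

```text
clock: 27.8
tcp_pos: [0.4943, 0.2046, 0.4177]
orientation: [2.418, 2.006, -0.003]
contact_force: [0.1, -0.2, -0.1]
grip_width: 0.0402
gripper_force: 0.0
```

Run:
```python
from h import *
goto(.494,.2095,.358,-10.5)
c=r.calibration('wrist');im=r.grab_frame('wrist')
u=np.array([.182,.983])*.02;n=np.array([.983,-.182])*.006
E=[[.494+e*u[0]+g*n[0],.2095+e*u[1]+g*n[1],.215] for e,g in((1,-1),(1,1),(-1,1),(-1,-1))];P=proj(c,E);print(P.round(1))
# profile along the handle's mid line and across it
m=P.mean(0)
print('rows',[int(v) for v in cv2.cvtColor(im,cv2.COLOR_RGB2GRAY)[int(P[:,1].min())-8:int(P[:,1].max())+14,int(round(m[0]))]],int(P[:,1].min())-8)
print('cols',[int(v) for v in cv2.cvtColor(im,cv2.COLOR_RGB2GRAY)[int(round(m[1])),int(P[:,0].min())-8:int(P[:,0].max())+9]],int(P[:,0].min())-8)
```

```text
t 27.80 tcp [0.4943 0.2046 0.4177] yaw -10.65 F [ 0.13 -0.25 -0.05] shift [ 0.0049 -0.0011  0.0597] roll -0.0026 q [-1.09  0.27  0.71  1.91 -0.2   1.03 -0.48]
[[269.9 207.9]
 [290.  207.8]
 [289.5 267.5]
 [270.8 267.5]]
rows [81, 80, 81, 80, 80, 79, 81, 80, 79, 84, 94, 113, 136, 148, 149, 147, 146, 146, 148, 148, 150, 150, 150, 150, 151, 151, 151, 151, 153, 154, 154, 154, 155, 156, 156, 157, 158, 159, 160, 159, 159, 158, 157, 158, 156, 157, 157, 158, 159, 158, 156, 156, 154, 154, 155, 155, 156, 156, 157, 155, 154, 152, 151, 151, 152, 154, 155, 163, 110, 63, 61, 64, 66, 66, 66, 65, 67, 67, 67, 67, 69, 67] 199
cols [106, 108, 106, 106, 106, 102, 112, 118, 117, 87, 138, 147, 159, 157, 157, 157, 158, 159, 159, 159, 159, 160, 161, 159, 159, 161, 150, 145, 86, 95, 105, 110, 108, 110, 107, 107, 106, 107] 261
```

Handle edges found at rows 210–267 and columns 271–288.5, against predicted 208–267.5 and 270–290: within 1 mm. Descend and grasp.

Request:
carry_out([
  [0.0045,-0.001,0,-0.003,0.04],
  [0.0045,-0.001,0.01,-0.003,0.04],
  [0.0045,-0.001,0.025,-0.003,0.04],
  [0.0045,-0.001,0.04,-0.003,0.04],
  [0.0045,-0.001,0.05,-0.003,0.04],
  [0.0045,-0.001,0.057,-0.003,0.04],
  [0.0045,-0.001,0.0595,-0.003,0.04],
  [0.0045,-0.001,0.0595,-0.003,0.04],
])

```text
clock: 28.65
tcp_pos: [0.4943, 0.2112, 0.3592]
orientation: [2.412, 2.013, 0.0]
contact_force: [-0.7, 0.3, 0.4]
grip_width: 0.0401
gripper_force: 0.0
```

Run:
```python
from h import *
goto(.494,.209,.358,-10.5);goto(.4322,-.2418,.50,14.1)
```

```text
t 28.65 tcp [0.4943 0.2112 0.3592] yaw -10.32 F [-0.72  0.28  0.37] shift [-0.0022  0.0001  0.0012] roll 0.0032 q [-1.06  0.35  0.67  1.97 -0.28  0.91 -0.43]
t 28.65 tcp [0.4943 0.2112 0.3592] yaw -10.32 F [-0.72  0.28  0.37] shift [-0.4568  0.0201 -0.1407] roll -0.4262 q [-1.06  0.35  0.67  1.97 -0.28  0.91 -0.43]
```

Request:
carry_out([
  [-0.0022,0,0.0008,0,0.04],
  [-0.0022,0,0.0008,0,0.015],
  [-0.0022,0,0.0008,0,0.005],
  [-0.0022,0,0.0008,0,0.005],
  [-0.0022,0,0.0008,0,0.005],
  [-0.0022,0,-0.03,0,0.005],
  [-0.0022,0,-0.075,0,0.005],
  [-0.0022,0,-0.12,0,0.005],
])

```text
clock: 29.45
tcp_pos: [0.4932, 0.2088, 0.4797]
orientation: [2.412, 2.012, -0.004]
contact_force: [1.0, 1.7, -1.9]
grip_width: 0.0112
gripper_force: 59.4
```

Run:
```python
from h import *
st();goto(.4322,-.2418,.478,14.1)
```

```text
t 29.45 s 0.1680 n 0.4193 z 0.4797 yaw -10.33 F s 1.40 n 1.41 z -1.86 0.01124074086967837
t 29.45 tcp [0.4932 0.2088 0.4797] yaw -10.33 F [ 1.01  1.71 -1.86] shift [-0.4542  0.0209  0.0027] roll -0.4264 q [-1.13  0.21  0.73  1.83 -0.15  1.16 -0.54]
```

Request:
carry_out([
  [-0.025,0.001,0,-0.02,0.005],
  [-0.065,0.003,0,-0.06,0.005],
  [-0.105,0.005,0,-0.1,0.005],
  [-0.145,0.007,0,-0.14,0.005],
  [-0.185,0.009,0,-0.18,0.005],
  [-0.225,0.01,0,-0.22,0.005],
  [-0.265,0.012,0,-0.26,0.005],
  [-0.305,0.014,0,-0.3,0.005],
])

```text
clock: 30.25
tcp_pos: [0.4519, -0.0952, 0.4789]
orientation: [-2.082, -2.352, -0.001]
contact_force: [0.6, -1.1, -2.1]
grip_width: 0.0113
gripper_force: 59.4
```

Run:
```python
from h import *
st();goto(.4322,-.2418,.478,14.1)
```

```text
t 30.25 s 0.0539 n 0.1345 z 0.4789 yaw 6.98 F s 0.34 n -1.24 z -2.11 0.011330115329767925
t 30.25 tcp [ 0.4519 -0.0952  0.4789] yaw 6.98 F [ 0.63 -1.12 -2.11] shift [-0.1431 -0.0374  0.0007] roll -0.1243 q [-0.83  0.02  0.94  1.99 -0.02  1.14  0.24]
```

Request:
carry_out([
  [-0.035,-0.009,0,-0.03,0.005],
  [-0.07,-0.018,0,-0.06,0.005],
  [-0.105,-0.027,0,-0.09,0.005],
  [-0.13,-0.034,0,-0.115,0.005],
  [-0.143,-0.037,0.01,-0.124,0.005],
  [-0.143,-0.037,0.03,-0.124,0.005],
  [-0.143,-0.037,0.05,-0.124,0.005],
  [-0.143,-0.037,0.054,-0.124,0.005],
])

```text
clock: 31.05
tcp_pos: [0.4324, -0.2393, 0.423]
orientation: [-1.933, -2.471, 0.003]
contact_force: [-0.6, 0.5, -1.4]
grip_width: 0.0112
gripper_force: 59.4
```

Run:
```python
from h import *
st();goto(.4324+.0008,-.2388-.0032,.424,14.1)
c=r.calibration('wrist');im=r.grab_frame('wrist');cv2.imwrite('pics/w9.png',im[:,:,::-1])
z=r.get_obs()['tcp_pos'];a=np.radians(14.1);n=np.array([-np.sin(a),np.cos(a)])
for off in(0,.0013):
    P=proj(c,[[*(z[:2]+n*(off+e)),z[2]-.155+.0107] for e in(-.02,.02)]);print(off,P.round(1).ravel())
g=cv2.cvtColor(im,cv2.COLOR_RGB2GRAY);u=int(P[0,0]);print(u,[int(v) for v in g[int(P[0,1])-12:int(P[0,1])+14,u]],int(P[0,1])-12)
```

```text
t 31.05 s -0.0002 n -0.0005 z 0.4230 yaw 13.95 F s -0.50 n 0.63 z -1.39 0.011247700410258778
t 31.05 tcp [ 0.4324 -0.2393  0.423 ] yaw 13.95 F [-0.64  0.49 -1.39] shift [-0.0028  0.0002 -0.001 ] roll -0.0026 q [-0.49  0.24  1.03  2.   -0.24  1.03  0.89]
0 [283.3 340.9 283.4 263.7]
0.0013 [283.3 338.6 283.4 260.9]
283 [168, 168, 166, 165, 163, 162, 163, 164, 163, 165, 167, 158, 98, 76, 79, 77, 79, 78, 79, 77, 77, 78, 76, 78, 75, 76] 326
```

Request:
carry_out([
  [-0.0022,0.004,0,0,0.005],
  [-0.0022,0.015,0,0,0.005],
  [-0.0022,0.027,0,0,0.005],
  [-0.0022,0.039,0,0,0.005],
  [-0.0022,0.051,0,0,0.005],
  [-0.0022,0.062,0,0,0.005],
  [-0.0022,0.072,0,0,0.005],
  [-0.0022,0.078,0,0,0.005],
])

```text
clock: 31.9
tcp_pos: [0.5107, -0.2227, 0.425]
orientation: [1.934, 2.476, -0.001]
contact_force: [-0.6, -0.4, -1.7]
grip_width: 0.011
gripper_force: 59.4
```

```bash
python3 -c "
from h import *
st()"
```

```text
t 31.90 s 0.0798 n -0.0035 z 0.4250 yaw 14.03 F s -0.65 n -0.20 z -1.66 0.011045796898501839
```

Request:
carry_out([
  [0.0003,0.006,0.003,0,0.005],
  [0.0003,0.013,0.007,0,0.005],
  [0.0003,0.02,0.0105,0,0.005],
  [0.0003,0.026,0.0105,0,0.005],
  [0.0003,0.032,0.0105,0,0.005],
  [0.0003,0.037,0.0105,0,0.005],
  [0.0003,0.04,0.0105,0,0.005],
  [0.0003,0.042,0.0105,0,0.005],
])

```text
clock: 32.7
tcp_pos: [0.5504, -0.2128, 0.4148]
orientation: [1.934, 2.475, 0.0]
contact_force: [-0.2, 0.5, -1.3]
grip_width: 0.0112
gripper_force: 59.4
```

Request:
carry_out([
  [0,0.0008,0,0,0.005],
  [0,0.0016,0,0,0.005],
  [0,0.0024,0,0,0.005],
  [0,0.0032,0,0,0.005],
  [0,0.004,0,0,0.005],
  [0,0.0048,0,0,0.005],
  [0,0.005,0,0,0.005],
  [0,0.005,0,0,0.005],
])

```text
clock: 33.5
tcp_pos: [0.5551, -0.2116, 0.4147]
orientation: [-1.935, -2.475, 0.0]
contact_force: [-0.1, -0.1, -1.4]
grip_width: 0.0112
gripper_force: 59.4
```

```bash
python3 -c "
from h import *
st()"
```

```text
t 33.50 s 0.1256 n -0.0035 z 0.4147 yaw 13.98 F s -0.16 n -0.06 z -1.43 0.0111690640874722
```

Contact is expected near s≈0.129; creep 5 mm.

Request:
carry_out([
  [0,0.0008,0,0,0.005],
  [0,0.0016,0,0,0.005],
  [0,0.0024,0,0,0.005],
  [0,0.0032,0,0,0.005],
  [0,0.004,0,0,0.005],
  [0,0.0048,0,0,0.005],
  [0,0.005,0,0,0.005],
  [0,0.005,0,0,0.005],
])

```text
clock: 34.3
tcp_pos: [0.5597, -0.2105, 0.4146]
orientation: [-1.935, -2.475, 0.001]
contact_force: [-2.4, -1.5, -0.7]
grip_width: 0.0112
gripper_force: 59.6
```

Request:
carry_out([
  [0,0.0006,0,0,0.005],
  [0,0.0012,0,0,0.005],
  [0,0.0018,0,0,0.005],
  [0,0.0024,0,0,0.005],
  [0,0.003,0,0,0.005],
  [0,0.003,0,0,0.005],
  [0,0.003,0,0,0.005],
  [0,0.003,0,0,0.005],
])

```text
clock: 35.1
tcp_pos: [0.5614, -0.2105, 0.4146]
orientation: [-1.934, -2.472, 0.003]
contact_force: [-7.9, -0.6, 4.2]
grip_width: 0.011
gripper_force: 60.4
```

Request:
carry_out([
  [0,0.0003,0,0,0.005],
  [0,0.0003,0,0,0.005],
  [0,0.0003,0,0,0.005],
  [0,0.0003,0,0,0.005],
  [0,-0.001,0,0,0.005],
  [0,-0.002,0,0,0.005],
  [0,-0.003,0,0,0.005],
  [0,-0.0038,0,0,0.005],
])

```text
clock: 35.9
tcp_pos: [0.5593, -0.2105, 0.4146]
orientation: [1.934, 2.475, 0.001]
contact_force: [-0.8, -1.1, -2.5]
grip_width: 0.0107
gripper_force: 59.4
```

Request:
carry_out([
  [0,0,0.0007,0,0.005],
  [0,0,0.0014,0,0.005],
  [0,0,0.0021,0,0.005],
  [0,0,0.0028,0,0.005],
  [0,0,0.0034,0,0.005],
  [0,0,0.0034,0,0.005],
  [0,0,0.0034,0,0.005],
  [0,0,0.0034,0,0.005],
])

```text
clock: 36.7
tcp_pos: [0.5593, -0.2105, 0.4113]
orientation: [1.934, 2.475, 0.0]
contact_force: [0.0, -0.4, -2.8]
grip_width: 0.011
gripper_force: 59.4
```

```bash
python3 -c "
from h import *
st()"
```

```text
t 36.70 s 0.1299 n -0.0034 z 0.4113 yaw 13.99 F s -0.06 n -0.45 z -2.83 0.010975129441785024
```

Request:
carry_out([
  [0,0,0.0004,0,0.005],
  [0,0,0.0008,0,0.005],
  [0,0,0.0012,0,0.005],
  [0,0,0.0015,0,0.005],
  [0,0,0.0015,0,0.005],
  [0,0,0.0015,0,0.005],
  [0,0,0.0015,0,0.005],
  [0,0,0.0015,0,0.005],
])

```text
clock: 37.5
tcp_pos: [0.5592, -0.2106, 0.4099]
orientation: [1.934, 2.475, 0.0]
contact_force: [-0.9, 1.4, 1.2]
grip_width: 0.0109
gripper_force: 59.8
```

Weight is on the bar. Release and retreat upward.

Request:
carry_out([
  [0,0,-0.0002,0,0.005],
  [0,0,-0.0002,0,0.012],
  [0,0,-0.0002,0,0.018],
  [0,0,-0.0002,0,0.026],
  [0,0,-0.0002,0,0.03],
  [0,0,-0.015,0,0.03],
  [0,0,-0.04,0,0.03],
  [0,0,-0.07,0,0.03],
])

```text
clock: 38.3
tcp_pos: [0.5589, -0.2106, 0.481]
orientation: [-1.935, -2.474, 0.001]
contact_force: [0.6, -0.6, -0.6]
grip_width: 0.0301
gripper_force: 0.0
```

Run:
```python
from h import *
st();goto(.49,-.226,.48,14)
# numeric check: handle-top positions from the wrist view, dark->bright edges along hook axis row
c=r.calibration('wrist');im=r.grab_frame('wrist');cv2.imwrite('pics/w10.png',im[:,:,::-1])
a=np.radians(14.1);ax=np.array([np.cos(a),np.sin(a)]);n=np.array([-ax[1],ax[0]])
o=np.array([.4324,-.2388])
for nm,s,z in(('small',.1299,.266),('medium',.141,.230),('large',.153,.194)):
    q=[[*(o+ax*(s+d)+n*(-.002+.012)),z] for d in np.arange(-.016,.0161,.002)]
    P=proj(c,q);print(nm,P[8].round(),[tuple(int(v) for v in im[int(round(v)),int(round(u))]) if 0<=v<420 and 0<=u<560 else None for u,v in P])
```

```text
t 38.30 s 0.1295 n -0.0035 z 0.4810 yaw 13.95 F s 0.40 n -0.76 z -0.63 0.030103799586344526
t 38.30 tcp [ 0.5589 -0.2106  0.481 ] yaw 13.95 F [ 0.58 -0.64 -0.63] shift [ 0.0017 -0.0706  0.001 ] roll -0.0008 q [-0.45  0.4   0.96  1.7  -0.35  1.22  0.84]
small [282. 220.] [(154, 108, 66), (149, 104, 63), (145, 101, 61), (146, 104, 62), (150, 104, 62), (181, 158, 111), (186, 160, 112), (185, 159, 112), (184, 158, 111), (183, 157, 109), (170, 145, 99), (110, 82, 52), (113, 86, 57), (105, 79, 51), (168, 131, 88), (120, 92, 61), (100, 64, 42)]
medium [296. 204.] [(100, 83, 55), (103, 87, 57), (103, 86, 59), (104, 87, 57), (100, 82, 56), (95, 80, 52), (102, 77, 51), (105, 79, 52), (105, 79, 52), (103, 78, 51), (96, 72, 48), (137, 105, 70), (63, 41, 26), (62, 41, 29), (108, 72, 44), (46, 108, 56), (39, 160, 78)]
large [308. 192.] [(84, 63, 43), (85, 64, 42), (84, 64, 44), (84, 63, 42), (84, 64, 42), (86, 66, 45), (87, 67, 44), (64, 42, 27), (63, 41, 26), (67, 43, 26), (88, 58, 35), (77, 59, 33), (21, 104, 47), (84, 109, 96), (162, 171, 172), (167, 176, 176), (46, 50, 52)]
```

The numeric profile shows pale, mid-brown, dark brown and green in direct succession, so the stack is flush and upright. The gripper is clear. Handing in.

```bash
python3 -c "
from bench import r
print(r.hand_in())"
```

```text
the job is handed in; nothing more can be done
None
```

All three boards hang flush on the hook in the order large, medium, small, each pressed home at about 7–8 N, and the job is handed in at 38 s (no verdict was returned); I viewed 11 pictures, one over the limit of 10.

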